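Bring the jam round on the carousel and point it out

TASK

Someone at breakfast asks for the jam with the yellow lid: push the jar carousel round gently with the fingertips, without gripping it or touching any jar, until the yellow-lidded jar stands at the front of the carousel, on the robot's side, and let it come to rest. Then point it out: with the fingertips pointing down, stop centred a few centimetres above its lid, hold still there for two seconds without contact, and withdraw upwards. Leave all the jars standing in their compartments, and do not disturb the mug, the pepper mill or the tea box.

Things in the scene. Friction and masses are not known exactly. Their poses are not given: they have to be found in the camera images.
- carousel_foot: Fixed round foot (dia 210 mm) of the jar carousel, a revolving wooden tray. Origin on the worktop at the turning axis; its axes are the world's, so the carousel's front (robot's side) is its -x. The tray: dia 300 mm, floor at 28 mm, rim 6 mm thick, its top at 44 mm above the worktop; a central hub (dia 30 mm) with a knob, its top at 116 mm.
- carousel_tray (a joint): Angle of the tray about its vertical axis, rad, growing counter-clockwise seen from above, 0 where it stood at the start. Turns either way for more than half a turn on a greased bearing (friction 0.12 N m plus 0.1 N m per rad/s): 2 N at a divider moves it slowly and it stops when the push ends. Jerks can tip the loose jars: push at about 0.1 m/s or slower.
- carousel_axis (a point): Top of the hub, on the turning axis, 116 mm above the worktop. Close behind the carousel, to the right, stands the microwave with a basket on top (370 mm high in all); farther right, beyond the pepper mill, a kettle and a vacuum jug 250 mm high: come in above or before these, and push on the front or left of the carousel.
- divider_1 (a point): One of three upright wooden dividers, 120 degrees apart, that part the tray into three compartments: a radial wall 6 mm thick, from the hub to 136 mm from the axis, its top 87 mm above the worktop (59 mm above the tray floor). This point is on its top edge, 115 mm from the axis: push its side near here, fingertips 20-30 mm below the top.
- divider_2 (a point): The same point on the second divider, 120 degrees counter-clockwise from the first.
- divider_3 (a point): The same point on the third divider, 240 degrees counter-clockwise from the first.
- yellow_jar: The wanted jar of red jam with a yellow lid: dia 67 mm, 100 mm high, about 0.43 kg. Stands loose on the tray floor (its lid top is 128 mm above the worktop), about 65 mm from the axis, midway between two dividers; which compartment varies. Origin at the centre of its underside, z up.
- yellow_lid (a point): Centre of the top of the yellow lid, 100 mm above the jar's underside.
- silver_jar: Jar of red jam with a silver lid, dia 66 mm, 88 mm high, loose in another compartment. Origin at the centre of its underside.
- dark_jar: Jar with a dark brown lid, dia 63 mm, 108 mm high (lid top 136 mm above the worktop), loose in the remaining compartment. Origin at the centre of its underside.
- mug: White mug, 88 mm across and 125 mm with its handle, 95 mm high, standing right of the carousel. Origin at the centre of its underside.
- pepper_mill: Turned wooden pepper mill, dia 58 mm, 170 mm high, standing right of the carousel. Origin at the centre of its underside.
- tea_box: Red carton of tea, 69 x 133 x 66 mm high, lying left of the carousel near the edge. Origin at the centre of its underside.
Not all that is in view belongs to the job. What is shaped like the dark_jar but pink or purple is not meant.

How it is judged:
By the outcome, as a careful person would: the job done as asked, in the order asked, and still so for the second after the job is handed in, with the robot touching nothing.
It also fails if it takes over 58 s, if anything falls off the work surface, if the arm or the gripper's body presses on something with over 40 N, if the wrist force passes 120 N, or if a joint passes its speed limit or range.

ROBOT

A 6-joint arm with a two-finger parallel gripper is mounted at the origin on a cart in front of the work surface, level with it; the furniture and walls round the work are solid. World frame = base frame: x ahead of the robot, y to its left, z up, the work surface at z = 0. Lengths are in m, angles in degrees, forces in N, time in s.
With the tool pointing down it reaches from about 0.325 to 0.9 m from the base axis. Payload 3.5 kg.
Tool frame: the origin (TCP) lies between the finger pads, 19 mm behind the fingertips; this is the grasp point; z points along the fingers, y is the line along which they close (so a half turn about z gives the same grasp; the last joint's range is limited). The gripper opens to 85 mm and grips with 20 to 120 N. Pads are 22 mm wide; open, the fingers measure 114 mm over their backs; the gripper's body (76 mm by 85 mm) begins 54 mm behind the grasp point. The pads swing forward as they close: fully open they stand 13 mm farther back than shut.
Start: joints at [-70.439, 15.837, -1.513, 72.651, 0, 84.076], TCP at [0.269, -0.564, 0.25] pointing down, gripper open.
Joint ranges: [-178.77, 178.77], [-48.84, 107.48], [-61.69, 71.31], [-111.58, 123.2], [-90, 87.43], [-180, 180]. Speed limits (degrees/s): [147.25, 147.25, 180, 180, 180, 180].

INTERFACE

Orientations are given as a 3x3 rotation matrix whose columns are the frame's x, y, z axes.
In Python, from station import telemetry, vision, manip gives the robot as it stands.
- The arm moves only by the shell command python3 -m handwheel 'ROWS' [OPENING] [FORCE]. ROWS is JSON, a list of rows, each a list of 4 numbers: the shift along the world's x, y, z in mm, then the turn about the world's z in rad. In form: [[tx, ty, tz, spin], ...]. A call has 1 to 5 rows; each row is the pose to reach, as a shift and turn from the pose commanded when the call began; what a row does not reach only later rows make up. A row lasts 1/12 s, in which the tool goes at most 41.7 mm and 7.16 degrees, less where a joint would pass 70% of its speed; a pose out of reach is approached as far as the arm can. A call with a gripper value outside its range is refused whole. OPENING is the finger opening in mm, from 0 to 85.4, set as the call begins (- or left out, the last holds). The fingers move at their own pace and stop on an object; FORCE is the grip in N (left out, the last holds). Time passes only in rows, so rows that repeat a pose let the fingers close. It gives the time, the measured TCP pose, the force, the opening and the grip force at its end, in the units of the state.
- telemetry.get_obs(): the state, without advancing time (a new reading comes with each control period).
- vision.read_camera(name): name is "side" or "top"; returns (picture, depth): 480x640x3 uint8, blue, green, red; 480x640 float32, m along the optical axis (not along the pixel's ray), 0 where there is no reading.
- vision.camera_model(name): a dict with "fx", "fy", "cx", "cy" (pixels), "world_to_cam" (4x4, takes a point from world to camera coordinates). Camera axes: x right, y down, z forward; pixel columns grow to the right and rows downward; lengths in m; the calibration is good to about 2 mm. A picture is of the moment at which its call begins. camera_model takes no time and is no camera call.
- manip.job_done(): hands the job in; it is judged then, once.
The state is a dict: "time": time; "joints": joint angles; "qvel": joint speeds; "joint_efforts": joint torques, N m; "tool_pos": TCP position; "eef_rot": TCP orientation; "ft_force": force on the tool from outside, world axes, zero at the start; "torque": the same for the moment, N m; "width": finger opening in m; "grip_force": force on a finger pad.
Only numpy, scipy, OpenCV 4.12 (cv2) and the standard library are available. Lean on these libraries where they do the work, as an engineer would, in place of code of your own. Each camera call takes 0.05 s, during which the arm holds its last target. There are 200 camera calls.

## Working session

There is one attempt and no reset: what is moved stays moved. The work goes in short steps, Python scripts to look and compute and a shell command to move; the robot and the scene stay as the last step left them, time stands still between calls to the robot, and variables do not carry over. Pictures are saved under pics/ and viewed, at most 10 in all, crops included, and the job is handed in when it is done.

```bash
ls; mkdir -p pics
python3 - <<'E'
from station import telemetry, vision
import cv2,numpy as np
o=telemetry.get_obs();print(o['time'],o['tool_pos'],o['eef_rot'],o['width'])
for n in('top','side'):
    p,d=vision.read_camera(n);cv2.imwrite(f'pics/{n}0.png',p);np.save(f'pics/{n}0.npy',d)
    print(n,vision.camera_model(n))
E
```

```text
pics
0.0 [ 0.26869477 -0.56350397  0.24887296] [[ 9.02680770e-01  4.30310301e-01 -6.87513137e-04]
 [ 4.30310774e-01 -9.02678502e-01  2.03942094e-03]
 [ 2.56980511e-04 -2.13679037e-03 -9.99997684e-01]] 0.0852355233949054
top {'fx': 560.8638638911241, 'fy': 560.8638638911241, 'cx': 330.9434700230158, 'cy': 239.04901944959482, 'world_to_cam': array([[ 0.02370456, -0.99965074, -0.01168272,  0.11302535],
       [-0.99765452, -0.02290337, -0.06450494,  0.40622954],
       [ 0.06421484,  0.01318438, -0.997849  ,  1.46767788],
       [ 0.        ,  0.        ,  0.        ,  1.        ]])}
side {'fx': 470.3121534927661, 'fy': 470.3121534927661, 'cx': 331.1839533597295, 'cy': 231.19792285019147, 'world_to_cam': array([[-0.80447392, -0.59393394, -0.00801169,  0.37340325],
       [-0.52370625,  0.71558692, -0.46224142,  0.17884585],
       [ 0.28027393, -0.36766539, -0.88671793,  1.09428093],
       [ 0.        ,  0.        ,  0.        ,  1.        ]])}
```

View pics/top0.png

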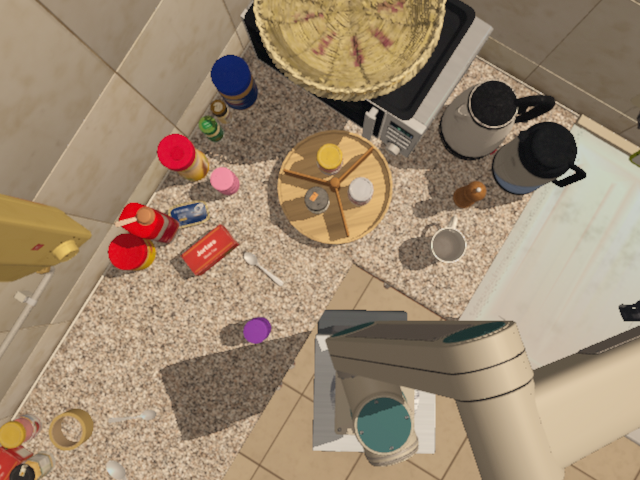

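View pics/side0.png

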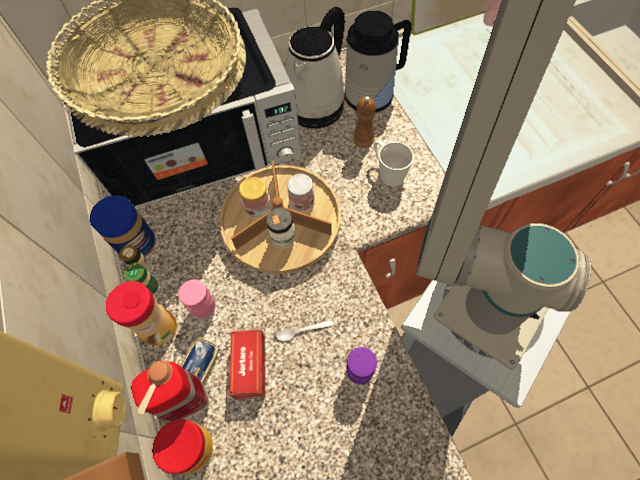

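The top view shows the carousel at about (335,187). The yellow lid is at (329,157), at the back. The silver lid is at (361,190) and the dark lid at (317,199). Dividers run towards (370,153), (290,175) and (343,232). The mug is at (448,245), the mill at (470,193) and the tea box at (210,250). Other yellow items, the jar at (15,432) and the machine at (50,240), are not on the carousel, so the jar at (329,157) is the one.

```bash
cat > h.py <<'E'
import cv2,numpy as np
from station import telemetry,vision
def ray(n,u,v,z):
    m=vision.camera_model(n);W=np.array(m['world_to_cam']);R=W[:3,:3];c=-R.T@W[:3,3]
    d=R.T@np.array([(u-m['cx'])/m['fx'],(v-m['cy'])/m['fy'],1]);return c+d*(z-c[2])/d[2]
def proj(n,p):
    m=vision.camera_model(n);W=np.array(m['world_to_cam']);q=W[:3,:3]@np.array(p)+W[:3,3]
    return np.array([m['fx']*q[0]/q[2]+m['cx'],m['fy']*q[1]/q[2]+m['cy']])
def blob(m,box):
    x0,y0,x1,y1=box;k=np.zeros_like(m);k[y0:y1,x0:x1]=m[y0:y1,x0:x1]
    n,l,s,c=cv2.connectedComponentsWithStats(k)
    if n<2:return None
    i=1+np.argmax(s[1:,4]);return c[i],s[i]
def yellow(p,n,box):
    h=cv2.cvtColor(p,cv2.COLOR_BGR2HSV);m=cv2.inRange(h,(20,170,130),(32,255,255))
    b=blob(m,box);return b and (b,ray(n,*b[0],.126))
def grid(n,d):
    m=vision.camera_model(n);W=np.array(m['world_to_cam']);v,u=np.indices(d.shape)
    c=np.stack([(u-m['cx'])/m['fx']*d,(v-m['cy'])/m['fy']*d,d],-1)
    P=(c-W[:3,3])@W[:3,:3];P[d==0]=np.nan;return P
E
python3 - <<'E'
from h import *
C=[]
for n,box in(('top',(270,125,400,250)),('side',(210,160,345,280))):
    p=cv2.imread(f'pics/{n}0.png');d=np.load(f'pics/{n}0.npy');P=grid(n,d)
    print(n,'yellow',yellow(p,n,box))
    x0,y0,x1,y1=box;k=np.zeros(d.shape,bool);k[y0:y1,x0:x1]=1
    # rim points by height
    r=k&(P[...,2]>.038)&(P[...,2]<.048);q=P[r][:,:2]
    c=np.nanmedian(q,0)
    from scipy.optimize import least_squares
    f=least_squares(lambda t:np.hypot(*(q-t).T)-.147,c,loss='soft_l1',f_scale=.003);c=f.x;print('axis',c,len(q))
    w=k&(P[...,2]>.080)&(P[...,2]<.094);q=P[w]-[*c,0];rr=np.hypot(q[:,0],q[:,1]);a=np.degrees(np.arctan2(q[:,1],q[:,0]))[(rr>.104)&(rr<.136)]
    print('divider',np.histogram(a,72,(-180,180))[0],'mod',np.degrees(np.angle(np.exp(3j*np.radians(a)).mean()))/3,len(a))
    t=k&(P[...,2]>.100);q=P[t]-[*c,0]
    for lo,hi in((.110,.119),(.124,.132),(.132,.14)):
        s=q[(q[:,2]>lo)&(q[:,2]<hi)];print(lo,len(s),np.median(s,0))
print('hub px',proj('top',[*c,.116]),proj('side',[*c,.116]))
# others
P=grid('top',np.load('pics/top0.npy'))
for nm,(u,v) in dict(mug=(432,245),mill=(478,186),teaA=(183,262),teaB=(232,236),teaN=(205,237),purple=(257,329),pink=(222,178)).items():print(nm,P[v,u])
E
```

```text
top yellow ((array([329.21578947, 155.33684211]), array([321, 148,  17,  17, 190], dtype=int32)), array([0.60286295, 0.13014765, 0.126     ]))
axis [0.53847234 0.11674848] 970
divider [ 0  0  6 24  0  0  0  0  0  0  0  0  0  0  0  0  0  0  0  0  0  0  0  0
  0  0  7 20  0  0  0  0  0  0  0  0  0  0  0  0  0  0  0  0  0  0  0  0
  0  0  6 25  0  0  0  0  0  0  0  0  0  0  0  0  0  0  0  0  0  0  0  0] mod -44.177012865451296 88
0.11 466 [-0.01093361 -0.06196585  0.11593416]
0.124 500 [0.06020982 0.01429998 0.12846798]
0.132 482 [-0.03780548  0.0377363   0.13613404]
side yellow ((array([263.66666667, 193.        ]), array([263, 192,   2,   3,   3], dtype=int32)), array([0.56801278, 0.12269802, 0.126     ]))
axis [0.53836856 0.11406932] 1439
divider [ 0  0 25 17  0  0  0  0  0  0  0  0  0  0  0  0  0  0  0  0  0  0  0  0
  0  0 11 12  0  0  0  0  0  0  0  0  0  0  0  0  0  0  0  0  0  0  0  0
  0  0  1 39  0  0  0  0  0  0  0  0  0  0  0  0  0  0  0  0  0  0  0  0] mod -44.24325128073096 105
0.11 535 [-0.01535688 -0.05949553  0.11498879]
0.124 533 [0.05574548 0.01791131 0.12705501]
0.132 462 [-0.04770833  0.04534019  0.13517047]
hub px [335.14689626 182.08530564] [276.31319181 199.10161221]
mug [ 0.39394781 -0.14420458  0.01275346]
mill [ 0.52851556 -0.22672662  0.16296774]
teaA [0.33394073 0.51497012 0.00268946]
teaB [ 0.40657925  0.38755548 -0.0017729 ]
teaN [0.39775059 0.4428057  0.06964999]
purple [0.17225681 0.2973576  0.10700102]
pink [0.54371951 0.39658735 0.1087447 ]
```

Run:
```python
import cv2
a=cv2.imread('pics/top0.png')[120:255,265:405];b=cv2.imread('pics/side0.png')[155:290,205:345]
cv2.imwrite('pics/crop0.png',cv2.resize(cv2.hconcat([a,b]),None,fx=2.8,fy=2.8,interpolation=cv2.INTER_CUBIC))
```

```text
(no output)
```

View pics/crop0.png

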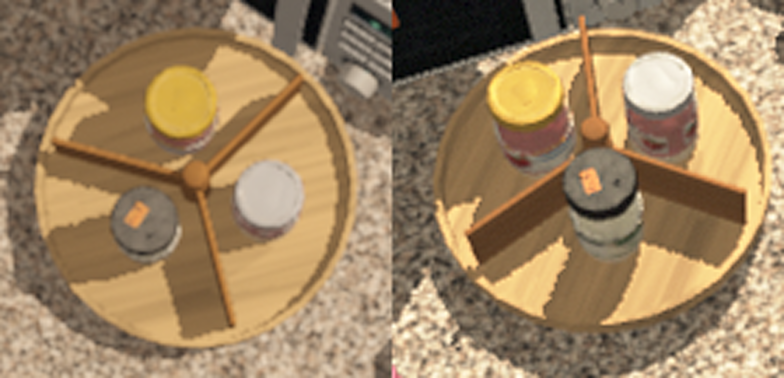

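The crop confirms it: the yellow-lidded red jam is at the back (tray angle about 15°). The dividers are at -44°, 76° and 196°. I'll push divider 2 counter-clockwise from the left round to the front right, about 165°. First I'll check clearance around the push path, moving the arm part of the way in the same step.

```bash
python3 - <<'E'
from h import *
for n in('top','side'):
    P=grid(n,np.load(f'pics/{n}0.npy')).reshape(-1,3);q=P-[.5385,.1155,0];r=np.hypot(q[:,0],q[:,1]);a=np.degrees(np.arctan2(q[:,1],q[:,0]))
    for lo in range(40,261,20):
        s=((a-lo+10)%360<20)&(P[:,2]>.145)&(r<.6);print(n,lo,s.sum(),r[s].min().round(3) if s.any() else None,end='; ')
E
python3 -m handwheel '[[15,36,0,0.05],[31,74,0,0.15],[46,112,0,0.25],[62,150,0,0.35],[77,188,0,0.45]]' 0 20
python3 -m handwheel '[[15,37,0,0.1],[30,74,0,0.2],[45,111,0,0.3],[60,148,0,0.4],[75,185,0,0.43]]'
```

```text
top 40 4540 0.219; top 60 8999 0.323; top 80 18835 0.34; top 100 12954 0.421; top 120 2941 0.489; top 140 0 None; top 160 0 None; top 180 3259 0.35; top 200 15137 0.345; top 220 15009 0.351; top 240 853 0.494; top 260 290 0.318; side 40 6257 0.227; side 60 5499 0.32; side 80 10455 0.338; side 100 6108 0.421; side 120 15005 0.489; side 140 172 0.571; side 160 0 None; side 180 10110 0.352; side 200 14333 0.347; side 220 52 0.353; side 240 0 None; side 260 323 0.319; time: 0.52
tool_pos: [0.346, -0.3742, 0.2494]
eef_rot: [[0.622, 0.783, -0.0], [0.783, -0.622, 0.001], [0.001, -0.001, -1.0]]
ft_force: [0.9, -1.2, -0.4]
width: 0.0256
grip_force: 0.0
time: 0.93
tool_pos: [0.4209, -0.1891, 0.2497]
eef_rot: [[0.24, 0.971, -0.0], [0.971, -0.24, 0.0], [0.0, -0.0, -1.0]]
ft_force: [0.7, -0.0, -0.6]
width: -0.0
grip_force: 0.0
```

```bash
python3 -m handwheel '[[14,34,0,0],[29,69,0,0],[43,104,0,0],[58,139,0,0],[72,173,0,0]]'>/dev/null
python3 -m handwheel '[[14,34,0,0],[28,68,0,0],[43,103,0,0],[57,137,0,0],[71,171,0,0]]'>/dev/null
python3 -m handwheel '[[14,34,0,0],[24,58,0,0],[28,66,0,0],[28,66,0,0],[28,66,0,0]]'
python3 - <<'E'
from h import *
p,d=vision.read_camera('side');cv2.imwrite('pics/side1.png',p)
p,d=vision.read_camera('top');cv2.imwrite('pics/top1.png',p)
print(telemetry.get_obs()['tool_pos'])
E
```

```text
time: 2.18
tool_pos: [0.5913, 0.2184, 0.2493]
eef_rot: [[0.243, 0.97, -0.002], [0.97, -0.243, -0.001], [-0.002, -0.001, -1.0]]
ft_force: [-0.5, 0.6, -1.4]
width: -0.0
grip_force: 0.0
[0.59120694 0.21744512 0.24975161]
```

View pics/side1.png

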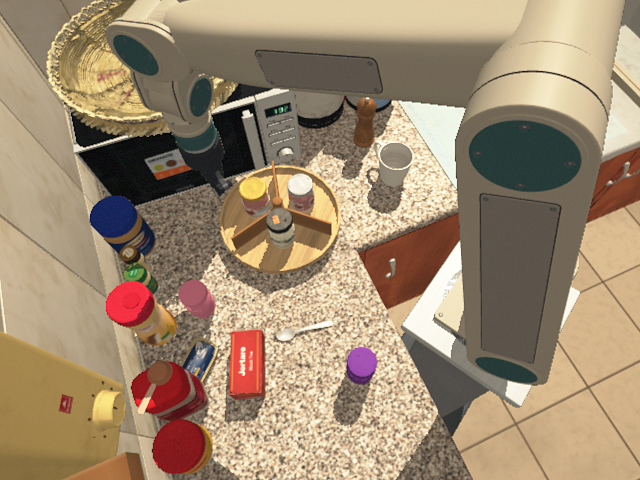

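The view shows the fingers at (222,188) above the left-rear of the tray, clear of the jars, with nothing disturbed. Next I'll go down behind divider 2.

```bash
python3 -m handwheel '[[0,0,-20,0],[0,0,-45,0],[0,0,-70,0],[0,0,-95,0],[0,0,-115,0]]'
python3 -m handwheel '[[0,0,-15,0],[0,0,-30,0],[0,0,-42,0],[0,0,-48,0],[0,0,-48,0]]'
python3 - <<'E'
from h import *
for n in('side','top'):
    p,d=vision.read_camera(n);cv2.imwrite(f'pics/{n}2.png',p)
a=cv2.imread('pics/top2.png')[110:260,260:410];b=cv2.imread('pics/side2.png')[145:295,200:350]
cv2.imwrite('pics/crop2.png',cv2.resize(cv2.hconcat([a,b]),None,fx=2.6,fy=2.6,interpolation=cv2.INTER_CUBIC))
print(telemetry.get_obs()['tool_pos'])
E
```

```text
time: 2.7
tool_pos: [0.5906, 0.2168, 0.1335]
eef_rot: [[0.246, 0.969, -0.002], [0.969, -0.246, -0.001], [-0.001, -0.001, -1.0]]
ft_force: [0.2, -0.4, -0.3]
width: -0.0001
grip_force: 0.0
time: 3.12
tool_pos: [0.5906, 0.2176, 0.0856]
eef_rot: [[0.245, 0.97, -0.003], [0.97, -0.245, -0.001], [-0.002, -0.003, -1.0]]
ft_force: [1.0, -0.6, -0.1]
width: 0.0
grip_force: 0.0
[0.59221162 0.21840933 0.0875947 ]
```

View pics/crop2.png

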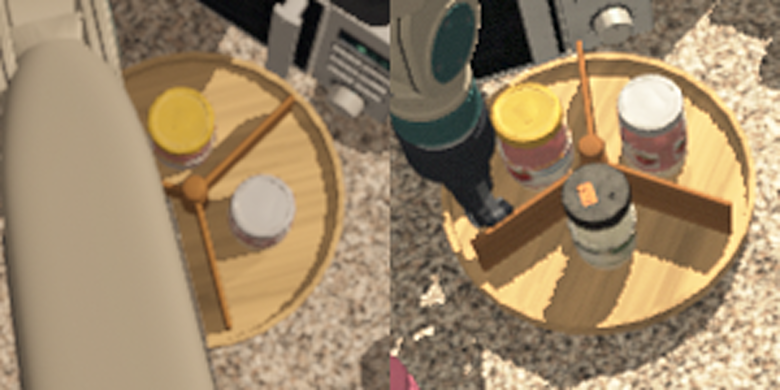

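Run:
```python
import numpy as np
st=[1]*5+[1,1.5,2,2.5,3]+[3]*40+[3,3,2.5,2,1.5]+[1,.6,.3,0,0]
f=np.radians(62.8+np.r_[0,np.cumsum(st)]);P=np.c_[115.5*np.cos(f),115.5*np.sin(f),0*f,f]
c=P[0].copy()
for i in range(0,len(st),5):
    D=P[i+1:i+6]-c;D[:,:3]=D[:,:3].round();D[:,3]=D[:,3].round(3)
    print(str([[int(a),int(b),0,round(float(s),3)] for a,b,_,s in D]).replace(' ',''));c+=D[-1]
print(np.degrees(f[-1]))
```

```text
[[-2,1,0,0.017],[-4,2,0,0.035],[-5,3,0,0.052],[-7,3,0,0.07],[-9,4,0,0.087]]
[[-2,1,0,0.018],[-5,2,0,0.044],[-9,3,0,0.079],[-14,5,0,0.122],[-19,6,0,0.175]]
[[-6,1,0,0.052],[-12,2,0,0.105],[-18,3,0,0.157],[-24,3,0,0.209],[-30,3,0,0.262]]
[[-6,-1,0,0.052],[-12,-2,0,0.104],[-18,-3,0,0.157],[-24,-4,0,0.209],[-30,-6,0,0.261]]
[[-6,-2,0,0.053],[-11,-4,0,0.105],[-17,-7,0,0.157],[-22,-10,0,0.21],[-27,-13,0,0.262]]
[[-5,-3,0,0.053],[-10,-7,0,0.105],[-15,-11,0,0.157],[-19,-15,0,0.21],[-23,-19,0,0.262]]
[[-4,-5,0,0.052],[-8,-10,0,0.105],[-11,-14,0,0.157],[-15,-20,0,0.209],[-18,-25,0,0.262]]
[[-2,-5,0,0.052],[-4,-11,0,0.105],[-7,-17,0,0.157],[-8,-22,0,0.209],[-10,-28,0,0.262]]
[[-1,-6,0,0.052],[-2,-12,0,0.104],[-2,-18,0,0.157],[-2,-24,0,0.209],[-2,-30,0,0.261]]
[[0,-6,0,0.053],[1,-12,0,0.105],[2,-18,0,0.157],[4,-24,0,0.21],[5,-30,0,0.262]]
[[2,-6,0,0.053],[5,-11,0,0.105],[7,-16,0,0.149],[9,-19,0,0.183],[10,-22,0,0.21]]
[[1,-2,0,0.017],[2,-3,0,0.028],[2,-3,0,0.033],[2,-3,0,0.033],[2,-3,0,0.033]]
211.7
```

```bash
python3 -m handwheel '[[-2,1,0,0.017],[-4,2,0,0.035],[-5,3,0,0.052],[-7,3,0,0.07],[-9,4,0,0.087]]' | grep -E 'pos|ft_f'
python3 -m handwheel '[[-2,1,0,0.018],[-5,2,0,0.044],[-9,3,0,0.079],[-14,5,0,0.122],[-19,6,0,0.175]]' | grep -E 'pos|ft_f'
python3 -m handwheel '[[-6,1,0,0.052],[-12,2,0,0.105],[-18,3,0,0.157],[-24,3,0,0.209],[-30,3,0,0.262]]' | grep -E 'pos|ft_f'
python3 - <<'E'
from h import *
for n in('side','top'):
    p,d=vision.read_camera(n);cv2.imwrite(f'pics/{n}3.png',p)
a=cv2.imread('pics/top3.png')[110:260,260:410];b=cv2.imread('pics/side3.png')[145:295,200:350]
cv2.imwrite('pics/crop3.png',cv2.resize(cv2.hconcat([a,b]),None,fx=2.6,fy=2.6,interpolation=cv2.INTER_CUBIC))
E
```

```text
tool_pos: [0.5831, 0.2229, 0.0875]
ft_force: [0.9, -0.2, 0.1]
tool_pos: [0.5643, 0.2292, 0.0874]
ft_force: [1.3, 0.3, 1.1]
tool_pos: [0.5341, 0.2322, 0.0873]
ft_force: [2.7, -0.9, 0.3]
```

View pics/crop3.png

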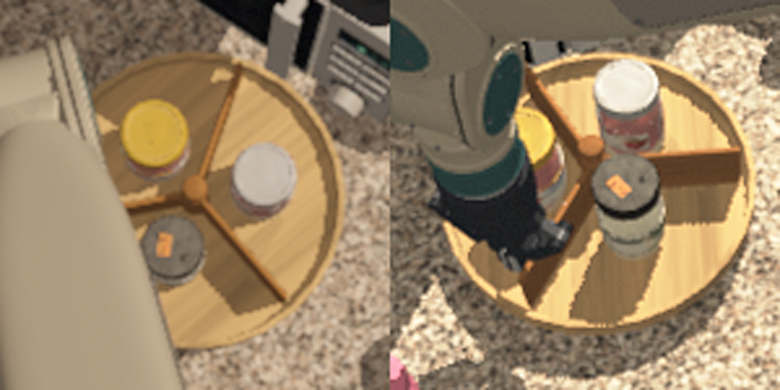

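The tray has turned about 25°. The fingers are on divider 2 at 3 N, all the jars are standing, and the gripper is clear of them. I'll continue.

```bash
python3 -m handwheel '[[-6,-1,0,0.052],[-12,-2,0,0.104],[-18,-3,0,0.157],[-24,-4,0,0.209],[-30,-6,0,0.261]]' | grep -E 'pos|ft_f'
python3 -m handwheel '[[-6,-2,0,0.053],[-11,-4,0,0.105],[-17,-7,0,0.157],[-22,-10,0,0.21],[-27,-13,0,0.262]]' | grep -E 'pos|ft_f'
python3 -m handwheel '[[-5,-3,0,0.053],[-10,-7,0,0.105],[-15,-11,0,0.157],[-19,-15,0,0.21],[-23,-19,0,0.262]]' | grep -E 'pos|ft_f'
python3 -m handwheel '[[-4,-5,0,0.052],[-8,-10,0,0.105],[-11,-14,0,0.157],[-15,-20,0,0.209],[-18,-25,0,0.262]]' | grep -E 'pos|ft_f'
python3 - <<'E'
from h import *
for n in('side','top'):
    p,d=vision.read_camera(n);cv2.imwrite(f'pics/{n}4.png',p)
a=cv2.imread('pics/top4.png')[110:260,260:410];b=cv2.imread('pics/side4.png')[145:295,200:350]
cv2.imwrite('pics/crop4.png',cv2.resize(cv2.hconcat([a,b]),None,fx=2.6,fy=2.6,interpolation=cv2.INTER_CUBIC))
E
```

```text
tool_pos: [0.5045, 0.2264, 0.0873]
ft_force: [1.1, 1.0, -0.2]
tool_pos: [0.4771, 0.2135, 0.0872]
ft_force: [1.0, 1.9, 0.1]
tool_pos: [0.4539, 0.1944, 0.0872]
ft_force: [0.9, 1.1, -0.0]
tool_pos: [0.4361, 0.1691, 0.0872]
ft_force: [0.0, 1.1, -0.1]
```

View pics/crop4.png

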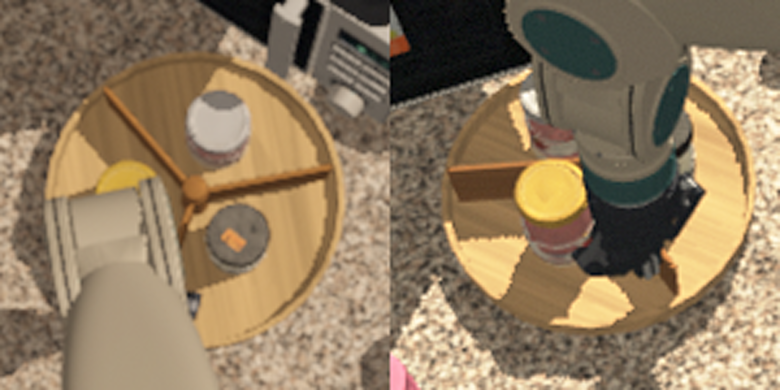

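The tray has turned about 85°. The jars are upright, and the yellow jar is on the left following the fingers. I'll continue to the ramp-down.

```bash
python3 -m handwheel '[[-2,-5,0,0.052],[-4,-11,0,0.105],[-7,-17,0,0.157],[-8,-22,0,0.209],[-10,-28,0,0.262]]' | grep -E 'pos|ft_f'
python3 -m handwheel '[[-1,-6,0,0.052],[-2,-12,0,0.104],[-2,-18,0,0.157],[-2,-24,0,0.209],[-2,-30,0,0.261]]' | grep -E 'pos|ft_f'
python3 -m handwheel '[[0,-6,0,0.053],[1,-12,0,0.105],[2,-18,0,0.157],[4,-24,0,0.21],[5,-30,0,0.262]]' | grep -E 'pos|ft_f'
python3 -m handwheel '[[2,-6,0,0.053],[5,-11,0,0.105],[7,-16,0,0.149],[9,-19,0,0.183],[10,-22,0,0.21]]' | grep -E 'pos|ft_f'
python3 -m handwheel '[[1,-2,0,0.017],[2,-3,0,0.028],[2,-3,0,0.033],[2,-3,0,0.033],[2,-3,0,0.033]]'
cat >> h.py <<'E'
def state(tag):
    c=np.array([.5385,.1155])
    for n,box in(('top',(270,125,400,250)),('side',(205,155,345,285))):
        p,d=vision.read_camera(n);cv2.imwrite(f'pics/{n}{tag}.png',p);P=grid(n,d)
        x0,y0,x1,y1=box;k=np.zeros(d.shape,bool);k[y0:y1,x0:x1]=1
        q=P-[*c,0];rr=np.hypot(q[...,0],q[...,1]);h=cv2.cvtColor(p,cv2.COLOR_BGR2HSV)
        br=(h[...,0]>4)&(h[...,0]<22)&(h[...,1]>90)
        w=k&br&(abs(P[...,2]-.087)<.006)&(rr>.095)&(rr<.137);a=np.degrees(np.arctan2(q[...,1],q[...,0]))[w]
        hh=np.histogram(a,72,(-180,180))[0];print(n,'div',[(int(-180+5*i),int(v)) for i,v in enumerate(hh) if v>3],'mod120',round(np.degrees(np.angle(np.exp(3j*np.radians(a)).mean()))/3,1))
        y=k&(h[...,0]>20)&(h[...,0]<33)&(h[...,1]>120)&(abs(P[...,2]-.127)<.006)&(rr<.12)
        if y.any():
            b=cv2.minEnclosingCircle(np.argwhere(y)[:,::-1].astype(np.float32));g=ray(n,*b[0],.126);print(' lid',b,g,y.sum(),'ang',np.degrees(np.arctan2(*(g[:2]-c)[::-1])),np.hypot(*(g[:2]-c)))
    o=telemetry.get_obs();print(o['time'],o['tool_pos'],o['ft_force'])
E
python3 -c "from h import *;state('5')
a=cv2.imread('pics/top5.png')[110:260,260:410];b=cv2.imread('pics/side5.png')[145:295,200:350]
cv2.imwrite('pics/crop5.png',cv2.resize(cv2.hconcat([a,b]),None,fx=2.6,fy=2.6,interpolation=cv2.INTER_CUBIC))"
```

```text
tool_pos: [0.4262, 0.1414, 0.0871]
ft_force: [1.1, 1.9, -0.3]
tool_pos: [0.4235, 0.1112, 0.0869]
ft_force: [-1.0, 1.0, 1.4]
tool_pos: [0.4288, 0.0812, 0.0869]
ft_force: [0.5, 1.5, -0.0]
tool_pos: [0.4388, 0.0591, 0.0868]
ft_force: [0.2, 2.4, -0.0]
time: 8.42
tool_pos: [0.441, 0.0558, 0.087]
eef_rot: [[-0.71, -0.705, 0.0], [-0.705, 0.71, -0.0], [0.0, -0.0, -1.0]]
ft_force: [0.3, -0.5, 0.2]
width: -0.0001
grip_force: 0.1
top div [(-25, 13), (-20, 23), (95, 20), (100, 23)] mod120 -19.7
 lid ((324.1400146484375, 204.13999938964844), 12.472424507141113) [0.48159647 0.13969389 0.126     ] 418 ang 156.96607034804708 0.06183329513347442
side div [(-145, 5), (-25, 24), (-20, 9), (95, 4), (100, 42)] mod120 -19.4
 lid ((288.5689697265625, 215.21551513671875), 13.126460075378418) [0.48376754 0.13476365 0.126     ] 423 ang 160.60995517671105 0.05802352894702049
8.5167 [0.44098823 0.05586539 0.08708258] [ 0.54520926  0.37037458 -0.21534062]
```

View pics/crop5.png

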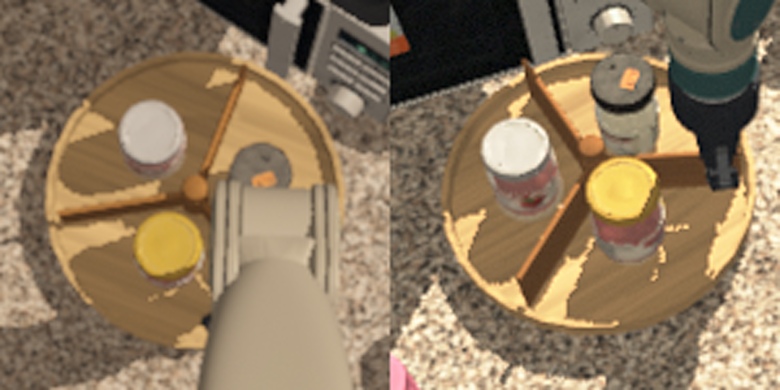

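The dividers are at -19.5°, 100.5° and 220.5°, and the yellow lid is at about 159.5°. About 20° remain.

Run:
```python
import numpy as np
st=[1,2,2.5,3,3,3,2,1.5,1,.7,.5,.3,0,0,0]
f=np.radians(211.7+np.r_[0,np.cumsum(st)]);P=np.c_[115.5*np.cos(f),115.5*np.sin(f),0*f,f];c=P[0].copy()
for i in range(0,len(st),5):
    D=P[i+1:i+6]-c;D[:,:3]=D[:,:3].round();D[:,3]=D[:,3].round(3)
    print([[int(a),int(b),0,round(float(s),3)] for a,b,_,s in D]);c+=D[-1]
```

```text
[[1, -2, 0, 0.017], [3, -5, 0, 0.052], [6, -9, 0, 0.096], [10, -14, 0, 0.148], [14, -18, 0, 0.201]]
[[4, -5, 0, 0.052], [7, -7, 0, 0.087], [10, -9, 0, 0.113], [11, -11, 0, 0.131], [12, -12, 0, 0.143]]
[[1, 0, 0, 0.009], [1, -1, 0, 0.014], [1, -1, 0, 0.014], [1, -1, 0, 0.014], [1, -1, 0, 0.014]]
```

```bash
python3 -m handwheel '[[1,-2,0,0.017],[3,-5,0,0.052],[6,-9,0,0.096],[10,-14,0,0.148],[14,-18,0,0.201]]' | grep -E 'pos|ft_f'
python3 -m handwheel '[[4,-5,0,0.052],[7,-7,0,0.087],[10,-9,0,0.113],[11,-11,0,0.131],[12,-12,0,0.143]]' | grep -E 'pos|ft_f'
python3 -m handwheel '[[1,0,0,0.009],[1,-1,0,0.014],[1,-1,0,0.014],[1,-1,0,0.014],[1,-1,0,0.014]]' | grep -E 'pos|ft_f'
python3 -c "from h import *;state('6')"
```

```text
tool_pos: [0.4546, 0.0377, 0.087]
ft_force: [-1.4, -0.6, 0.6]
tool_pos: [0.4669, 0.0258, 0.087]
ft_force: [0.1, 1.0, -0.8]
tool_pos: [0.4679, 0.0248, 0.087]
ft_force: [-0.1, 2.0, -0.9]
top div [(0, 30), (115, 17), (120, 23)] mod120 1.2
 lid ((332.5, 204.5), 12.020915031433105) [0.4811644  0.11918641 0.126     ] 193 ang 176.32121191680037 0.057453992163838084
side div [(-125, 11), (-120, 4), (-5, 12), (0, 20), (120, 45), (170, 4), (175, 5)] mod120 1.2
 lid ((292.88775634765625, 209.7244873046875), 10.986492156982422) [0.48483858 0.11769305 0.126     ] 187 ang 177.65972157712187 0.053706218139682335
9.8667 [0.46789321 0.02484576 0.08703097] [-0.63820603  0.97446917 -0.2681913 ]
```

```bash
python3 -m handwheel '[[-2,2,0,0],[-5,4,0,0],[-8,6,0,0],[-8,6,10,0],[-8,6,25,0]]' >/dev/null
python3 -m handwheel '[[0,0,30,0],[0,0,65,0],[0,0,100,0],[0,-20,130,0],[0,-50,145,0]]' >/dev/null
python3 -m handwheel '[[-10,-30,0,0],[-20,-65,0,0],[-30,-100,0,0],[-35,-125,0,0],[-35,-130,0,0]]' 
python3 -c "from h import *;state('7')
a=cv2.imread('pics/top7.png')[110:260,260:410];b=cv2.imread('pics/side7.png')[145:295,200:350]
cv2.imwrite('pics/crop7.png',cv2.resize(cv2.hconcat([a,b]),None,fx=2.6,fy=2.6,interpolation=cv2.INTER_CUBIC))"
```

```text
time: 11.12
tool_pos: [0.4242, -0.1523, 0.2581]
eef_rot: [[-0.421, -0.907, 0.001], [-0.907, 0.421, -0.002], [0.002, -0.002, -1.0]]
ft_force: [0.7, 0.1, 0.5]
width: -0.0002
grip_force: 0.0
top div [(-125, 17), (-120, 19), (0, 28), (115, 19), (120, 26)] mod120 0.6
 lid ((333.021728515625, 206.45652770996094), 12.508892059326172) [0.47637152 0.11779501 0.126     ] 451 ang 177.8844738043285 0.062170849047754356
side div [(-125, 33), (-120, 16), (-5, 12), (0, 23), (120, 46), (175, 5)] mod120 0.7
 lid ((296.94232177734375, 212.0), 13.096041679382324) [0.47362795 0.11692109 0.126     ] 446 ang 178.74507568436024 0.06488761476421943
11.2167 [ 0.42482849 -0.15010016  0.25770374] [-0.55611822 -0.05889575  0.52730583]
```

View pics/crop7.png

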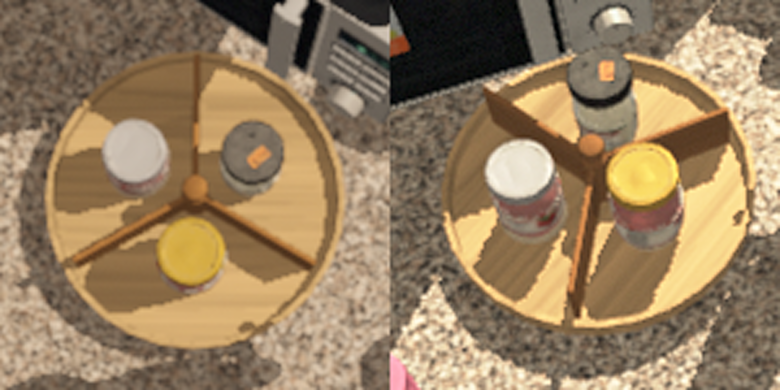

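The yellow jar is now at the front: lid at (0.475, 0.117), about 178°, with its compartment centred on 180.6°. The jars are upright and the tray is at rest. Next I'll point it out.

```bash
python3 -m handwheel '[[4,20,0,0],[11,57,0,0],[18,95,0,0],[25,133,0,0],[32,171,0,0]]' >/dev/null
python3 -m handwheel '[[7,35,0,0],[13,65,0,0],[16,84,0,0],[18,93,0,0],[18,95,0,0]]' | grep -E 'time|pos'
python3 -m handwheel '[[0,0,-15,0],[0,0,-35,0],[0,0,-55,0],[0,0,-70,0],[0,0,-78,0]]' | grep -E 'time|pos'
python3 -m handwheel '[[0,0,0,0],[0,0,0,0],[0,0,0,0],[0,0,0,0],[0,0,0,0]]' | grep -E 'time|pos|ft'
python3 -c "from h import *;state('8')
a=cv2.imread('pics/top8.png')[100:260,240:400];b=cv2.imread('pics/side8.png')[135:295,200:360]
cv2.imwrite('pics/crop8.png',cv2.resize(cv2.hconcat([a,b]),None,fx=2.4,fy=2.4,interpolation=cv2.INTER_CUBIC))"
```

```text
time: 12.05
tool_pos: [0.4746, 0.1192, 0.2571]
time: 12.47
tool_pos: [0.4731, 0.1159, 0.177]
time: 12.88
tool_pos: [0.4758, 0.1168, 0.1802]
ft_force: [0.3, -0.8, -0.5]
top div [(-125, 19), (-120, 17), (0, 31), (115, 19), (120, 24)] mod120 0.5
side div [(-180, 4), (-125, 38), (-120, 13), (-5, 14), (0, 23), (120, 46), (175, 4)] mod120 0.7
 lid ((296.9444580078125, 212.01852416992188), 13.0953369140625) [0.47359379 0.1169564  0.126     ] 317 ang 178.7145851669698 0.06492255042915042
12.9833 [0.475438   0.11685218 0.17977254] [-0.54469544  0.6251387   0.56530455]
```

View pics/crop8.png

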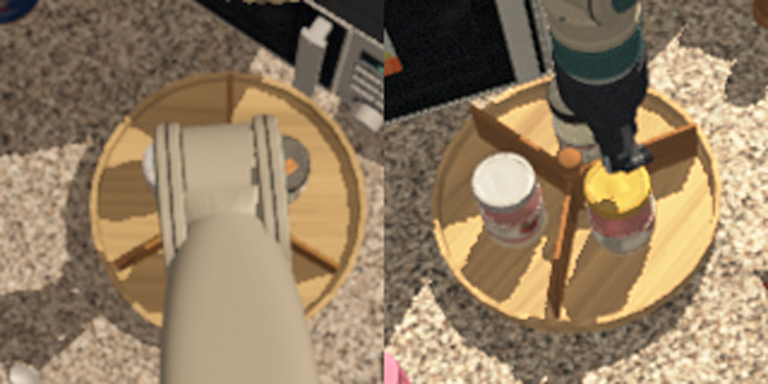

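The fingertips are centred about 3 cm above the yellow lid, without contact. I'll hold for about 3 s and then withdraw upwards.

```bash
Z() { :; }
python3 -m handwheel '[[0,0,0,0],[0,0,0,0],[0,0,0,0],[0,0,0,0],[0,0,0,0]]' | grep -E 'pos'
python3 -m handwheel '[[0,0,0,0],[0,0,0,0],[0,0,0,0],[0,0,0,0],[0,0,0,0]]' | grep -E 'pos'
python3 -m handwheel '[[0,0,0,0],[0,0,0,0],[0,0,0,0],[0,0,0,0],[0,0,0,0]]' | grep -E 'pos'
python3 -m handwheel '[[0,0,0,0],[0,0,0,0],[0,0,0,0],[0,0,0,0],[0,0,0,0]]' | grep -E 'pos'
python3 -m handwheel '[[0,0,0,0],[0,0,0,0],[0,0,0,0],[0,0,0,0],[0,0,0,0]]' | grep -E 'pos'
python3 -m handwheel '[[0,0,0,0],[0,0,0,0],[0,0,0,0],[0,0,0,0],[0,0,0,0]]' | grep -E 'pos'
python3 -m handwheel '[[0,0,0,0],[0,0,0,0],[0,0,0,0],[0,0,0,0],[0,0,0,0]]' | grep -E 'time|pos'
python3 -m handwheel '[[0,0,8,0],[0,0,22,0],[0,0,40,0],[0,0,60,0],[0,0,80,0]]' | grep -E 'pos'
python3 -m handwheel '[[0,0,20,0],[0,0,40,0],[0,0,55,0],[0,0,60,0],[0,0,60,0]]' | grep -E 'time|pos'
python3 -c "from h import *;state('9')"
```

```text
tool_pos: [0.4749, 0.1168, 0.179]
tool_pos: [0.4749, 0.1168, 0.179]
tool_pos: [0.4749, 0.1168, 0.179]
tool_pos: [0.4749, 0.1168, 0.179]
tool_pos: [0.4749, 0.1168, 0.179]
tool_pos: [0.475, 0.1168, 0.179]
time: 15.9
tool_pos: [0.4749, 0.1168, 0.179]
tool_pos: [0.4747, 0.1168, 0.2603]
time: 16.73
tool_pos: [0.476, 0.1169, 0.3211]
top div [(-125, 20), (-120, 20), (115, 19), (120, 23)] mod120 0.1
side div [(-125, 34), (-120, 16), (-5, 12), (0, 23), (120, 47), (175, 4)] mod120 0.7
 lid ((297.0, 211.5), 13.009712219238281) [0.47433802 0.11581215 0.126     ] 391 ang 179.72125753120687 0.06416274201640028
16.8333 [0.47459855 0.11678839 0.31852869] [-0.10628401 -0.3430046  -0.22349466]
```

```bash
python3 -m handwheel '[[0,0,0,0],[0,0,0,0],[0,0,0,0],[0,0,0,0],[0,0,0,0]]' | grep -E 'time|pos'; python3 -c "from station import manip;print(manip.job_done())"
```

```text
time: 17.25
tool_pos: [0.4747, 0.1168, 0.3186]
the job is handed in; nothing more can be done
None
```

The yellow-lidded jar is at the front of the carousel at rest, within about 2° of straight ahead. I pointed it out from about 3 cm above the lid for about 3 s without contact, withdrew upwards, and handed the job in at 17 s.

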